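Index the scraper sharpener

ROBOT

A 6-joint arm with a two-finger parallel gripper is mounted at the origin on the work surface. World frame = base frame: x ahead of the robot, y to its left, z up, the work surface at z = 0. Lengths are in m, angles in degrees, forces in N, time in s.
With the tool pointing down it reaches from about 0.35 to 0.875 m from the base axis. Payload 4.2 kg.
Tool frame: the origin (TCP) lies at the very end of the fingers, on their centre line; the grasp point (between the pads) lies 19 mm behind it (r.grip_point_offset is the distance from the TCP to the grasp point, in m); z points along the fingers, y is the line along which they close (so a half turn about z gives the same grasp; the last joint's range is limited). The gripper opens to 87 mm and grips with 3 to 60 N. Pads are 19 mm wide; open, the fingers measure 117 mm over their backs; the gripper's body (75 mm by 190 mm) begins 51 mm behind the grasp point.
Start: joints at [82.311, 22.042, 0.453, 0, -68.411, -14.817], TCP at [0.239, 0.577, 0.186] pointing down, gripper open.
Joint ranges: [-179.83, 179.83], [-69.29, 118.12], [-61.27, 80.66], [-181.25, 117.63], [-171.15, -9.14], [-177.46, 177.46]. Speed limits (degrees/s): [159.86, 159.86, 180, 180, 180, 180].

INTERFACE

Orientations are given as a 3x3 rotation matrix whose columns are the frame's x, y, z axes.
In Python, from station import r gives the robot as it stands.
- The arm moves only by the tool move_arm, never from a script. Its argument "series" is a list of rows, each a list of 3 entries, a list of its own where there are three numbers: the turn, a rotation vector about the tool's x, y, z as a fraction of full scale, then the shift along the tool's x, y, z as a fraction of full scale, then the opening, from 0 (shut) to 1 (fully open). A call has 1 to 12 rows; each row shifts and turns the commanded pose from where the row before left it, along the tool's axes as they then stand; what a row does not reach is not made up. Full scale, the value 1, is 0.5 m for a shift and 0.1 rad for a turn. A row lasts 1/10 s, in which the tool goes at most 50 mm and 8.59 degrees, less where a joint would pass 70% of its speed; a pose out of reach is approached as far as the arm can. A call with a number of a shift or a turn outside -1 to 1 is refused whole. A call with a gripper value outside its range is refused whole. The fingers move at their own pace and stop on an object; the grip force is fixed at half the most. Time passes only in rows, so rows that do not move let the fingers close. It gives the time, the measured TCP pose, the force, the opening and the grip force at its end, in the units of the state.
- r.sense(): the state, without advancing time (a new reading comes with each control period).
- r.capture(name): name is "side" or "top" or "wrist"; returns a dict with "img" (384x512x3 uint8, red, green, blue), "fx", "fy", "cx", "cy" (pixels), "origin" and "orientation" of the camera in the world. Camera axes: x right, y up, looking along -z (the intrinsics and any distortion apply to the point x, -y, -z); pixel columns grow to the right and rows downward; lengths in m; the calibration is good to about 2 mm. The wrist camera is an equidistant fisheye: a pixel r from the principal point sees the ray r / f radians off the axis. A picture is of the moment at which its call begins. There is no depth.
- r.finish_job(): hands the job in; it is judged then, once.
Trained networks look in the newest picture that a camera, given by its name, has taken for a name from the list of things; names that differ only in an ending like _2 or _b are one class to them, and where a whole thing is asked for, a point or a joint stands for the part that bears it (a point fixed in the world has none). Each returns a list of dicts, best first, with "score" (0 to 1); they miss things now and then, are a little off and sometimes report something else, mostly with a low value. They report only what shows in the picture. A call takes as long as a camera call.
- r.cut_out(target, camera): "pixels" (384x512 bool, what is visible of it) and "centre" ([column, row] in pixels, amid what is visible of it).
- r.pinpoint(target, camera): "centre" ([column, row] in pixels: a listed point, or the origin of a listed thing).
The state is a dict: "time_s": time; "joints": joint angles; "joint_velocities": joint speeds; "effort": joint torques, N m; "tcp_pos": TCP position; "ee_rot": TCP orientation; "wrist_force": force on the tool from outside, world axes, zero at the start; "moment": the same for the moment, N m; "gripper_width": opening from 0.0 (shut) to 1.0 (fully open); "gripper_force": force on a finger pad.
Only numpy, scipy, OpenCV 4.12 (cv2) and the standard library are available. Lean on these libraries where they do the work, as an engineer would, in place of code of your own. Each camera call takes 0.05 s, during which the arm holds its last target. There are 200 camera calls.

TASK

Set the ski-scraper sharpener up with a fresh bit of file: first pull its red selector knob out to the middle click, where the yellow pin drops. Then swing the black-handled ratchet lever back and forth until the wheel's red mark stands at the white pointer. Let go, with the rod still in its middle click, and leave the other things on the bench where they are.

Things in the scene. Friction and masses are not known exactly. Their poses are not given: they have to be found in the camera images.
- sharpener: Blue ski-scraper sharpener fixed to the bench: housing 160 (its x) x 240 (its y) x 55 mm high. Origin: centre of its underside; x points from the knob side to the back, y to the left seen from the knob side. On top: yellow click pin at (0, -85) mm, ratchet wheel and lever on a vertical axis at (0, 60), white pointer at (55, 60), scraper guides 22 mm tall at the back right.
- rod_knob (a point): Centre of the red selector knob, a cylinder 24 mm across and 24 mm long, axis along the sharpener's x, on a 12 mm steel rod out of the housing's front (-x) face. 34 mm above the bench, at y = -85 mm of the sharpener, 40 mm before the face (x = -120 mm) when fully in, 90 mm when fully out. Can be pinched across the sharpener's y from straight above.
- selector_rod (a joint): How far the rod is pulled out, m: 0 in to 0.050 out, towards the sharpener's -x; starts 0 to 4 mm out. Drag 1.5 N. One click between the ends, the middle click, somewhere from 0.013 to 0.037: where differs each time and is not shown, it must be felt. Within about 4 mm of it the pin drops in a notch and draws the rod on with 3 to 5 N; leaving it takes 5 to 7 N.
- click_pin (a joint): Height of the sprung yellow pin (12 mm across) on the housing's top, m: about 0.003 (cap 7 mm proud of the top) while the rod is out of its click, below 0.001 (cap 4 mm proud) when the rod sits in the middle click. Pressing on the pin does nothing.
- lever_grip (a point): Centre of the upright black handle at the end of the ratchet lever: a cylinder 20 mm across, 50 mm tall, its centre 115 mm and its top 140 mm above the bench, standing on a flat steel arm (top at 90 mm). It moves on a circle of 120 mm radius about the vertical axis at (0, 60) mm of the sharpener.
- ratchet_lever (a joint): Lever angle, rad, 0 to 0.9 between stops, growing clockwise from above; starts 0 to 0.2 and stays where left. The handle's direction from its axis, anticlockwise from the sharpener's x, is 3.428 minus this value (front, slightly right, to front left). Swinging up to 0.9 drives the wheel (1 to 3 N at the handle), back to 0 leaves it. Each stroke, stop to stop, gives one notch (30 degrees).
- index_wheel (a joint): Angle of the steel ratchet wheel (84 mm across, 12 brass pins, red radial mark, under the lever's arm, on its axis), rad, growing clockwise from above. 0: red mark at the white pointer. Starts -1.9 to -0.95. Driven only forwards, by the lever; the first stroke gives 0.3 to 0.9 rad, and each full stroke to the forward stop leaves the mark whole notches (0.524 rad) from the pointer, to 0.05 rad.
- scraper_stand: Bystander: oak stand 110 x 170 mm, 97 mm high with its three scrapers; origin under its centre.
- copper_brush: Bystander: copper bristle brush 130 x 45 x 36 mm lying bristles down; origin under its centre.
- tin_mug: Bystander: tin mug 80 mm across, 85 mm high; origin under its centre.
- hex_holder: Bystander: zinc hex key holder 90 x 40 mm with keys, 78 mm high; origin under its centre.

How it is judged (in metres and radians):
On the way, in this order (a step that is already met when the one before it is completed fails the run):
1. the selector rod sits in its middle click (pin dropped below 1.8 mm, rod 8 to 42 mm out) for 0.3 s (value of joint click_pin below 0.0018 m and value of joint selector_rod between 0.008 and 0.042 m), for 0.3 s.
2. then the lever is swung forward (past 0.75 rad) with the rod still in its click (value of joint ratchet_lever above 0.75 rad and value of joint click_pin below 0.0018 m).
3. the wheel's red mark is brought to the pointer (within 0.15 rad) with the rod still in its click (value of joint index_wheel between -0.15 and 0.15 rad and value of joint click_pin below 0.0018 m), for 0.1 s.
At the end, for the whole second after the job is handed in: The rod rests in its middle click (pin below 1.8 mm, rod 8 to 42 mm out), the wheel's red mark stands within 0.15 rad of the pointer, all at rest. The lever may stand anywhere (all of step 3 and value of joint selector_rod between 0.008 and 0.042 m and velocity of joint index_wheel below 0.05 rad/s and velocity of joint selector_rod below 0.005 m/s); the robot touches nothing.
It fails at once if a bystander is moved by more than 30 mm (distance of any of scraper_stand, copper_brush, tin_mug, hex_holder from where it was at the start of the episode above 0.03 m).
It fails at once if a bystander is tipped (angle between any of scraper_stand, tin_mug, hex_holder, copper_brush's own z axis and vertical above 0.5 rad).
It also fails if it takes over 72 s, if anything falls off the work surface, if the arm or the gripper's body presses on something with over 40 N, if the wrist force passes 120 N, or if a joint passes its speed limit or range.

## Working session

There is one attempt and no reset: what is moved stays moved. The work goes in short steps, Python scripts to look and compute and a tool call to move; the robot and the scene stay as the last step left them, time stands still between calls to the robot, and variables do not carry over. Pictures are saved under pics/ and viewed, at most 10 in all, crops included, and the job is handed in when it is done.

Besides the shell and the picture viewer there is one more tool, called after "Call:" by a JSON object that holds its "name" and its "arguments". move_arm: Moves the arm, as the interface text tells. Its arguments: {"type":"object","properties":{"series":{"type":"array"}},"required":["series"]}

```bash
mkdir -p pics; cat > h.py <<'E'
import numpy as np,cv2
from station import r
def cap(c,n=None):
    d=r.capture(c)
    if n: cv2.imwrite(f'pics/{n}.png',d['img'][:,:,::-1])
    return d
def ray(d,p):
    x=(p[0]-d['cx'])/d['fx'];y=(p[1]-d['cy'])/d['fy']
    v=np.array([x,-y,-1.]);v/=np.linalg.norm(v)
    return np.array(d['origin']),np.array(d['orientation'])@v
def atz(d,p,z):
    o,v=ray(d,p);return o+v*(z-o[2])/v[2]
def proj(d,P):
    q=np.array(d['orientation']).T@(np.array(P)-d['origin'])
    return np.array([d['cx']+d['fx']*q[0]/-q[2],d['cy']-d['fy']*q[1]/-q[2]])
E
python3 - <<'E'
from h import *
ds={c:cap(c,c+'0') for c in('top','side')}
Z=dict(sharpener=0,rod_knob=.034,lever_grip=.115,click_pin=0.06,index_wheel=0.07,scraper_stand=0,copper_brush=0,tin_mug=0,hex_holder=0)
for c,d in ds.items():
    print(c,d['origin'],d['fx'])
    for t,z in Z.items():
        try:
            for q in r.pinpoint(t,c)[:1]: print(t,q['score'],np.round(q['centre'],1),atz(d,q['centre'],z).round(4))
        except Exception as e: print(t,e)
a=cv2.imread('pics/top0.png');b=cv2.imread('pics/side0.png')
s=r.sense();print(s['ee_rot'],s['time_s'],s['wrist_force'])
E
```

```text
top [ 0.45434215 -0.00131864  1.00837365] 397.4825104668251
sharpener 0.67 [242.2 177.4] [0.6664 0.0312 0.    ]
rod_knob 0.49 [258.7 233.1] [ 0.5207 -0.0124  0.034 ]
lever_grip 0.55 [210.8 213.6] [0.5579 0.0973 0.115 ]
click_pin it knows: copper_brush, hex_holder, lever_grip, rod_knob, scraper_stand, sharpener, tin_mug
index_wheel it knows: copper_brush, hex_holder, lever_grip, rod_knob, scraper_stand, sharpener, tin_mug
scraper_stand 0.69 [340.9 204. ] [ 0.5996 -0.2219  0.    ]
copper_brush 0.66 [335.6 252.6] [ 0.4767 -0.2056  0.    ]
tin_mug 0.83 [157.1 144.3] [0.7533 0.257  0.    ]
hex_holder 0.75 [135.1 182.9] [0.649  0.3091 0.    ]
side [ 0.10313692 -0.75175207  0.65832396] 406.99729548419293
sharpener 0.88 [267.7 212.3] [0.6585 0.0481 0.    ]
rod_knob 0.53 [235.1 229.5] [ 0.5156 -0.0107  0.034 ]
lever_grip 0.73 [220.9 182.2] [0.5398 0.0981 0.115 ]
click_pin it knows: copper_brush, hex_holder, lever_grip, rod_knob, scraper_stand, sharpener, tin_mug
index_wheel it knows: copper_brush, hex_holder, lever_grip, rod_knob, scraper_stand, sharpener, tin_mug
scraper_stand 0.64 [217.2 178.6] [0.6338 0.3059 0.    ]
copper_brush 0.71 [266.1 291.9] [ 0.4758 -0.2095  0.    ]
tin_mug 0.91 [256.7 174.5] [0.7569 0.2553 0.    ]
hex_holder 0.92 [217.6 177.6] [0.6382 0.3112 0.    ]
[[ 9.23811393e-01 -3.82847894e-01 -8.34746016e-06]
 [-3.82847894e-01 -9.23811393e-01 -4.99173593e-06]
 [-5.80040321e-06  7.80723006e-06 -1.00000000e+00]] 0.8 [-0.42406597  0.02803977  0.33680937]
```

View pics/top0.png

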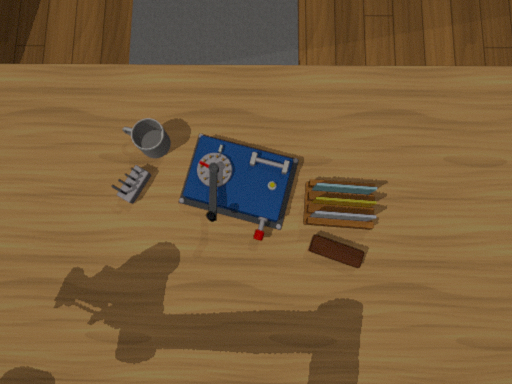

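View pics/side0.png

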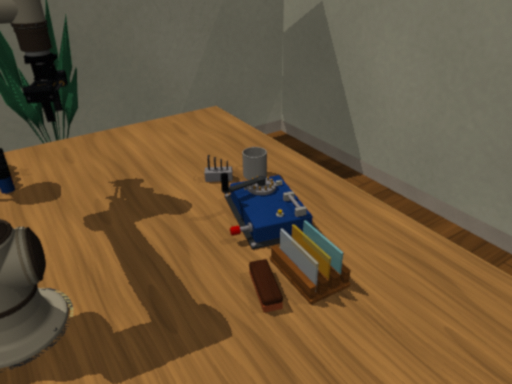

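```bash
cat >> h.py <<'E'
def S(pose,p):
    x,y,a=pose;c,s=np.cos(a),np.sin(a)
    return np.array([x+c*p[0]-s*p[1],y+s*p[0]+c*p[1],p[2]])
E
python3 - <<'E'
from h import *
from scipy.optimize import minimize
ds={c:cap(c) for c in('top','side')}
M={}
for c,d in ds.items():
    h=cv2.cvtColor(d['img'],cv2.COLOR_RGB2HSV)
    m=cv2.inRange(h,(105,120,30),(125,255,255))
    n,l,st,_=cv2.connectedComponentsWithStats(m)
    # component(s) near the sharpener
    cc=proj(d,[.66,.035,.03]).astype(int)
    w=np.zeros_like(m);cv2.circle(w,tuple(int(v) for v in cc),75,255,-1)
    pts=cv2.findNonZero(m&w);hull=cv2.convexHull(pts)
    H=np.zeros_like(m);cv2.fillConvexPoly(H,hull,255);M[c]=H
B=[(a,b,z) for a in(-.08,.08) for b in(-.12,.12) for z in(0,.055)]
def f(p):
    e=0
    for c,d in ds.items():
        q=np.array([proj(d,S(p,b)) for b in B],np.float32)
        h=cv2.convexHull(q);H=np.zeros((384,512),np.uint8)
        cv2.fillConvexPoly(H,np.round(h*16).astype(np.int32),255,shift=4)
        a=M[c]>0;b=H>0;e+=1-(a&b).sum()/(a|b).sum()
    return e
b=min((minimize(f,[.665,.035,-.23+k],method='Nelder-Mead',options=dict(initial_simplex=np.array([.665,.035,-.23+k])+np.array([[0,0,0],[.01,0,0],[0,.01,0],[0,0,.1]]))) for k in(-.03,0,.03)),key=lambda o:o.fun)
print(b.x,b.fun);p=b.x
d=ds['top']
for n,q in dict(pin=(0,-.085,.061),knob=(-.12,-.085,.034),wheel=(0,.06,.09),ptr=(.055,.06,.06)).items():print(n,S(p,q).round(4),proj(d,S(p,q)).round(1),proj(ds['side'],S(p,q)).round(1))
for t in('lever_grip','rod_knob'):
  (o1,v1),(o2,v2)=[ray(ds[c],r.pinpoint(t,c)[0]['centre']) for c in ds]
  k=np.linalg.lstsq(np.c_[v1,-v2],o2-o1,rcond=None)[0];g=(o1+v1*k[0]+o2+v2*k[1])/2;print(t,g,(o1+v1*k[0]-o2-v2*k[1]))
im={c:cv2.cvtColor(d['img'],cv2.COLOR_RGB2BGR) for c,d in ds.items()}
cu=[]
for c in im:
    x,y=proj(ds[c],S(p,(0,0,.05))).astype(int);cu.append(cv2.resize(im[c][y-80:y+80,x-80:x+80],(400,400),interpolation=3))
cv2.imwrite('pics/crop1.png',np.hstack(cu));print(proj(d,S(p,(0,0,.05))).astype(int))
E
```

```text
[ 0.65742815  0.03987908 -0.2568747 ] 0.13200328080066015
pin [ 0.6358 -0.0423  0.061 ] [271.6 184.9] [280.3 211.7]
knob [ 0.5198 -0.0118  0.034 ] [258.5 233.5] [236.7 229.2]
wheel [0.6727 0.0979 0.09  ] [213.  166.7] [262.  176.7]
ptr [0.7259 0.0839 0.06  ] [220.5 148.6] [279.6 182.5]
lever_grip [0.55359864 0.10199325 0.11013853] [ 0.00268144 -0.0013131   0.00015025]
rod_knob [ 0.52299581 -0.01077825  0.0388929 ] [-5.06069909e-04  2.55072358e-04 -3.81597357e-05]
[238 176]
```

View pics/crop1.png

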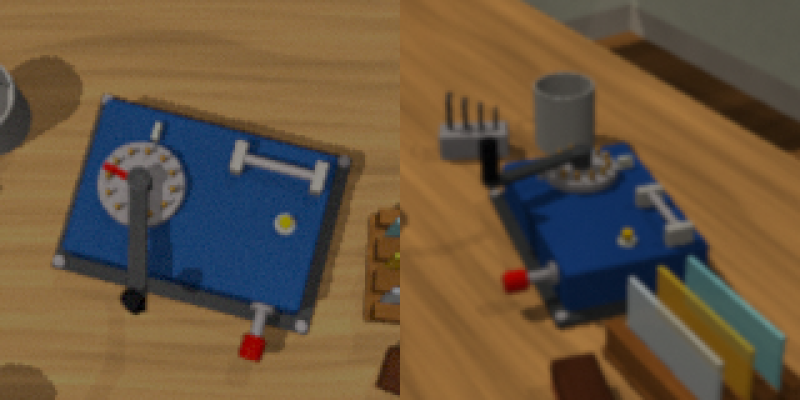

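Call:
{"name": "move_arm", "arguments": {"series": [[[0, 0, -0.68], [0, 0, 0], 1], [[0, 0, -0.68], [0, 0, 0], 1], [[0, 0, 0], [0.06, 0.07, 0], 1], [[0, 0, 0], [0.064, 0.076, 0], 1], [[0, 0, 0], [0.064, 0.076, 0], 1], [[0, 0, 0], [0.064, 0.076, 0], 1], [[0, 0, 0], [0.064, 0.076, 0], 1], [[0, 0, 0], [0.064, 0.076, 0], 1], [[0, 0, 0], [0.064, 0.076, 0], 1], [[0, 0, 0], [0.064, 0.076, 0], 1], [[0, 0, 0], [0.064, 0.076, 0], 1], [[0, 0, 0], [0.064, 0.076, 0], 1]]}}

```text
time_s: 2.3
tcp_pos: [0.4516, 0.1302, 0.1868]
ee_rot: [[0.967, -0.253, 0.001], [-0.253, -0.967, 0.001], [0.001, -0.001, -1.0]]
wrist_force: [1.1, 0.9, 0.1]
gripper_width: 1.002
gripper_force: 0.0
```

```bash
cat >> h.py <<'E'
P=(.6575,.0399,-.2569)
def go(target):
    s=r.sense();e=np.array(target)-s['tcp_pos'];R=np.array(s['ee_rot'])
    print('t',s['time_s'],'tcp',np.round(s['tcp_pos'],4),'F',np.round(s['wrist_force'],1),'yaw',np.degrees(np.arctan2(R[1,0],R[0,0])).round(2),'shift',(R.T@e/.5).round(4),'w',s['gripper_width'],s['gripper_force'])
E
python3 -c "
from h import *
go(S(P,(-.122,-.085,.016)))"
```

```text
t 2.3 tcp [0.4516 0.1302 0.1868] F [1.1 0.9 0.1] yaw -14.68 shift [0.1997 0.2404 0.3415] w 1.0015853326734445 0.0
```

Call:
{"name": "move_arm", "arguments": {"series": [[[0, 0, 0], [0.05, 0.06, 0], 1], [[0, 0, 0], [0.05, 0.06, 0], 1], [[0, 0, 0], [0.05, 0.06, 0], 1], [[0, 0, 0], [0.05, 0.06, 0], 1], [[0, 0, 0], [0, 0, 0.09], 1], [[0, 0, 0], [0, 0, 0.09], 1], [[0, 0, 0], [0, 0, 0], 1]]}}

```text
time_s: 3.0
tcp_pos: [0.5121, -0.0109, 0.0908]
ee_rot: [[0.967, -0.256, -0.013], [-0.256, -0.967, -0.002], [-0.012, 0.006, -1.0]]
wrist_force: [0.3, -0.5, -0.8]
gripper_width: 1.001
gripper_force: 0.0
```

```bash
python3 -c "
from h import *
a=cap('wrist');b=cap('side')
print(r.pinpoint('rod_knob','side')[:1],proj(b,S(P,(-.122,-.085,.034))))
cv2.imwrite('pics/w1.png',np.hstack([a['img'][:,:,::-1][:,56:456],b['img'][130:290,170:330,::-1].repeat(2,0).repeat(2,1)[:384] if 0 else cv2.resize(b['img'][130:290,170:330,::-1],(384,384))]))
go(S(P,(-.122,-.085,.016)))"
```

```text
[{'centre': [240.3, 231.3], 'score': 0.71}] [235.97338804 229.31517582]
t 3.15 tcp [ 0.519  -0.0092  0.0983] F [0.7 0.7 0.5] yaw -14.64 shift [-0.0017  0.0049  0.1645] w 0.9974779572981297 0.0
```

View pics/w1.png

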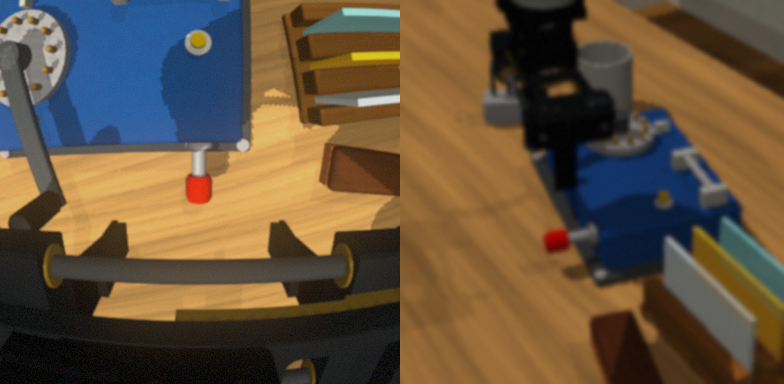

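Call:
{"name": "move_arm", "arguments": {"series": [[[0, 0, 0], [-0.002, 0.004, 0.03], 1], [[0, 0, 0], [0, 0, 0.04], 1], [[0, 0, 0], [0, 0, 0.04], 1], [[0, 0, 0], [0, 0, 0.03], 1], [[0, 0, 0], [0, 0, 0.02], 1], [[0, 0, 0], [0, 0, 0], 1]]}}

```text
time_s: 3.75
tcp_pos: [0.5165, -0.0107, 0.017]
ee_rot: [[0.967, -0.253, 0.001], [-0.253, -0.967, 0.0], [0.001, -0.0, -1.0]]
wrist_force: [-0.6, 0.3, -0.7]
gripper_width: 1.0
gripper_force: 0.0
```

```bash
python3 -c "
from h import *
go(S(P,(-.122,-.085,.016)))"
```

```text
t 3.75 tcp [ 0.5165 -0.0107  0.017 ] F [-0.6  0.3 -0.7] yaw -14.67 shift [0.003  0.0005 0.0019] w 1.0003624531272315 0.0
```

Close on the knob.

Call:
{"name": "move_arm", "arguments": {"series": [[[0, 0, 0], [0, 0, 0], 0], [[0, 0, 0], [0, 0, 0], 0], [[0, 0, 0], [0, 0, 0], 0], [[0, 0, 0], [0, 0, 0], 0], [[0, 0, 0], [0, 0, 0], 0], [[0, 0, 0], [0, 0, 0], 0], [[0, 0, 0], [0, 0, 0], 0], [[0, 0, 0], [0, 0, 0], 0]]}}

```text
time_s: 4.55
tcp_pos: [0.5158, -0.0112, 0.0162]
ee_rot: [[0.967, -0.254, -0.0], [-0.254, -0.967, -0.0], [-0.0, 0.0, -1.0]]
wrist_force: [-0.3, 0.0, 0.1]
gripper_width: 0.358
gripper_force: 0.0
```

```bash
python3 -c "
from h import *
d=cap('wrist','w2')
for i in range(3): cap('wrist')
go(S(P,(-.122,-.085,.016)))"
```

```text
t 4.75 tcp [ 0.5158 -0.0112  0.0162] F [-0.4 -0.  -0.7] yaw -14.71 shift [ 0.0042 -0.0008  0.0005] w 0.17346400357972763 0.0
```

View pics/w2.png

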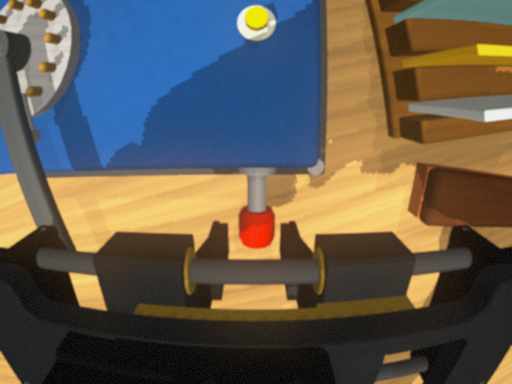

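```bash
cat >> h.py <<'E'
def wray(d,p):
    u=np.array([(p[0]-d['cx'])/d['fx'],(p[1]-d['cy'])/d['fy']]);t=np.linalg.norm(u)
    n=u/max(t,1e-9)
    v=np.array([np.sin(t)*n[0],-np.sin(t)*n[1],-np.cos(t)]);return np.array(d['origin']),np.array(d['orientation'])@v
def watz(d,p,z):
    o,v=wray(d,p);return o+v*(z-o[2])/v[2]
def loc(p,w):
    e=np.array(w)-[p[0],p[1],0];c,s=np.cos(p[2]),np.sin(p[2])
    return np.array([c*e[0]+s*e[1],-s*e[0]+c*e[1],e[2]])
E
python3 - <<'E'
from h import *
d=cap('wrist','w3')
print(d['origin'],r.pinpoint('rod_knob','wrist')[:1])
h=cv2.cvtColor(d['img'],cv2.COLOR_RGB2HSV)
m=cv2.inRange(h,(0,150,80),(8,255,255))|cv2.inRange(h,(172,150,80),(180,255,255))
m[:170]=0
ys,xs=np.nonzero(m);print(xs.min(),xs.max(),ys.min(),ys.max())
for y in (ys.min(),ys.max()):
  for z in(.034,.046):print(y,z,loc(P,watz(d,((xs.min()+xs.max())/2,y),z)).round(4))
print('tcp',loc(P,r.sense()['tcp_pos']))
for n,p,z in(('pin',(257,18),.062),('corner R',(325,165),.055)):print(n,loc(P,watz(d,p,z)))
go(S(P,(-.122,-.085,.016)))
E
```

```text
[ 0.59342849 -0.031066    0.21541044] [{'centre': [252.4, 226.8], 'score': 0.74}]
239 500 173 247
173 0.034 [-0.0875 -0.1615  0.034 ]
173 0.046 [-0.0846 -0.1564  0.046 ]
247 0.034 [-0.1425 -0.1691  0.034 ]
247 0.046 [-0.136  -0.1635  0.046 ]
tcp [-0.12410768 -0.08541546  0.01621034]
pin [ 0.00063559 -0.0865978   0.062     ]
corner R [-0.07813197 -0.1250106   0.055     ]
t 4.85 tcp [ 0.5158 -0.0112  0.0162] F [0.2 0.6 0.2] yaw -14.71 shift [ 0.0042 -0.0008  0.0004] w 0.07761302104799789 0.0
```

View pics/w3.png

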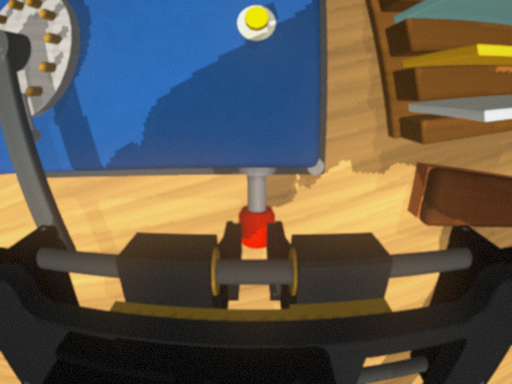

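```bash
python3 - <<'E'
from h import *
d=cap('wrist')
for p in((257,205),(257,226),(257,247),(228,225),(280,225)):
  print(p,[loc(P,watz(d,p,z)).round(3)[:2].tolist() for z in (.016,.034,.046)])
s=r.sense();print(s['gripper_width'],s['gripper_force'],s['wrist_force'],r.grip_point_offset)
E
```

```text
(257, 205) [[-0.116, -0.087], [-0.109, -0.087], [-0.105, -0.087]]
(257, 226) [[-0.132, -0.087], [-0.124, -0.087], [-0.119, -0.087]]
(257, 247) [[-0.15, -0.087], [-0.14, -0.087], [-0.134, -0.087]]
(228, 225) [[-0.132, -0.066], [-0.124, -0.068], [-0.118, -0.069]]
(280, 225) [[-0.132, -0.104], [-0.124, -0.102], [-0.118, -0.101]]
0.04779716187636972 0.0 [ 0.24948598 -0.64513338  0.16757096] 0.0187
```

```bash
python3 - <<'E'
from h import *
b=cap('side');t=cap('top')
x,y=proj(b,S(P,(-.122,-.085,.034))).astype(int)
i=b['img'][y-50:y+30,x-40:x+40,::-1]
for q,c in (((-.122,-.085,.034),(0,255,0)),): pass
i=cv2.resize(i,(400,400),interpolation=cv2.INTER_CUBIC)
def mk(P3,col):
    u=(proj(b,P3)-[x-40,y-50])*5;cv2.circle(i,tuple(int(v) for v in u),3,col,-1)
s=r.sense();mk(s['tcp_pos'],(0,255,0));mk(np.array(s['tcp_pos'])+[0,0,.0187],(255,255,0))
x2,y2=proj(t,S(P,(-.122,-.085,.034))).astype(int)
j=cv2.resize(t['img'][y2-40:y2+40,x2-40:x2+40,::-1],(400,400),interpolation=cv2.INTER_CUBIC)
cv2.imwrite('pics/s4.png',np.hstack([i,j]));print(s['gripper_width'],s['gripper_force'],s['time_s'],s['wrist_force'])
E
```

```text
0.02142740902160785 0.0 5.0 [-0.37116633  0.4448788   0.24402014]
```

View pics/s4.png

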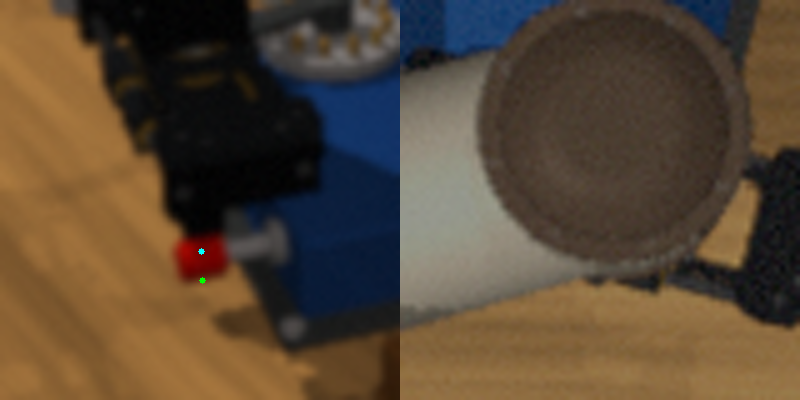

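The fingers shut just above the knob: in both views their ends sit roughly 30 mm higher than the reported TCP. I'll open, go down about 27 mm more, and close again.

Call:
{"name": "move_arm", "arguments": {"series": [[[0, 0, 0], [0, 0, 0], 1], [[0, 0, 0], [0, 0, 0], 1], [[0, 0, 0], [0, 0, 0], 1], [[0, 0, 0], [0, 0, 0], 1], [[0, 0, 0], [0, 0, 0], 1], [[0, 0, 0], [0, 0, 0], 1], [[0, 0, 0], [0, 0, 0], 1], [[0, 0, 0], [0, 0, 0], 1], [[0, 0, 0], [0, 0, 0], 1]]}}

```text
time_s: 5.9
tcp_pos: [0.5158, -0.0112, 0.0162]
ee_rot: [[0.967, -0.254, -0.0], [-0.254, -0.967, 0.0], [-0.0, 0.0, -1.0]]
wrist_force: [-0.5, 0.5, -0.3]
gripper_width: 0.757
gripper_force: 0.0
```

Call:
{"name": "move_arm", "arguments": {"series": [[[0, 0, 0], [0, 0, 0.015], 1], [[0, 0, 0], [0, 0, 0.015], 1], [[0, 0, 0], [0, 0, 0], 1]]}}

```text
time_s: 6.2
tcp_pos: [0.5145, -0.0115, -0.0003]
ee_rot: [[0.967, -0.254, -0.003], [-0.254, -0.967, -0.001], [-0.003, 0.001, -1.0]]
wrist_force: [-0.3, -0.3, -0.2]
gripper_width: 0.974
gripper_force: 0.0
```

Call:
{"name": "move_arm", "arguments": {"series": [[[0, 0, 0], [0, 0, 0.012], 1], [[0, 0, 0], [0, 0, 0.012], 1], [[0, 0, 0], [0, 0, 0], 1]]}}

```text
time_s: 6.5
tcp_pos: [0.515, -0.0114, -0.0118]
ee_rot: [[0.967, -0.254, -0.002], [-0.254, -0.967, -0.0], [-0.002, 0.001, -1.0]]
wrist_force: [-0.8, 0.2, 0.1]
gripper_width: 1.002
gripper_force: 0.0
```

```bash
python3 - <<'E'
from h import *
b=cap('side')
x,y=proj(b,S(P,(-.122,-.085,.034))).astype(int)
i=cv2.resize(b['img'][y-50:y+30,x-40:x+40,::-1],(400,400),interpolation=cv2.INTER_CUBIC)
s=r.sense();u=(proj(b,s['tcp_pos'])-[x-40,y-50])*5;cv2.circle(i,tuple(int(v) for v in u),3,(0,255,0),-1)
w=cap('wrist')['img'][:,56:456,::-1]
cv2.imwrite('pics/s5.png',np.hstack([i[:384],w]))
go(S(P,(-.122,-.085,.016)))
E
```

```text
t 6.6 tcp [ 0.5157 -0.0112 -0.011 ] F [-0.4 -1.2  0.1] yaw -14.71 shift [ 0.0043 -0.0009 -0.0539] w 1.001644031577361 0.0
```

View pics/s5.png

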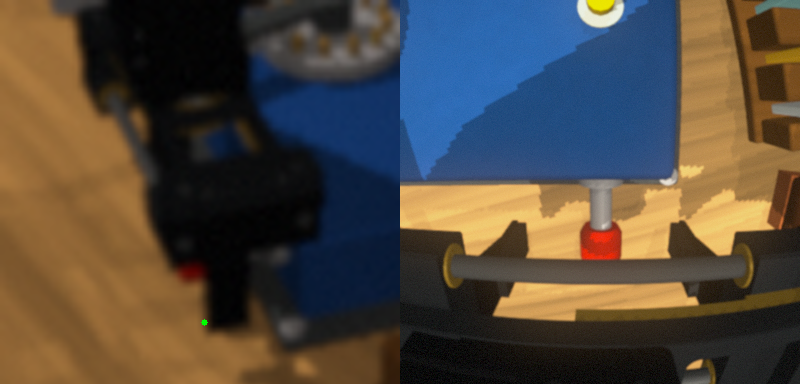

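Call:
{"name": "move_arm", "arguments": {"series": [[[0, 0, 0], [0, 0, 0], 0], [[0, 0, 0], [0, 0, 0], 0], [[0, 0, 0], [0, 0, 0], 0], [[0, 0, 0], [0, 0, 0], 0], [[0, 0, 0], [0, 0, 0], 0], [[0, 0, 0], [0, 0, 0], 0], [[0, 0, 0], [0, 0, 0], 0], [[0, 0, 0], [0, 0, 0], 0], [[0, 0, 0], [0, 0, 0], 0], [[0, 0, 0], [0, 0, 0], 0]]}}

```text
time_s: 7.6
tcp_pos: [0.5147, -0.0126, -0.0108]
ee_rot: [[0.967, -0.253, -0.003], [-0.253, -0.967, -0.002], [-0.002, 0.003, -1.0]]
wrist_force: [0.9, -6.4, 1.6]
gripper_width: 0.266
gripper_force: 30.0
```

```bash
python3 -c "
from h import *
go(S(P,(-.122,-.085,-.01)))"
```

```text
t 7.6 tcp [ 0.5147 -0.0126 -0.0108] F [ 0.9 -6.4  1.6] yaw -14.68 shift [ 0.0055 -0.0042 -0.0016] w 0.2655815806671251 30.013751685619354
```

Call:
{"name": "move_arm", "arguments": {"series": [[[0, 0, 0], [-0.004, 0.003, 0], 0], [[0, 0, 0], [-0.004, 0, 0], 0], [[0, 0, 0], [0, 0, 0], 0]]}}

```text
time_s: 7.9
tcp_pos: [0.5122, -0.0119, -0.0108]
ee_rot: [[0.967, -0.253, 0.001], [-0.253, -0.967, -0.0], [0.001, -0.0, -1.0]]
wrist_force: [3.2, -3.2, -2.7]
gripper_width: 0.266
gripper_force: 30.0
```

Call:
{"name": "move_arm", "arguments": {"series": [[[0, 0, 0], [-0.004, 0, 0], 0], [[0, 0, 0], [0, 0, 0], 0]]}}

```text
time_s: 8.1
tcp_pos: [0.51, -0.0113, -0.0108]
ee_rot: [[0.967, -0.254, 0.001], [-0.254, -0.967, -0.0], [0.001, 0.0, -1.0]]
wrist_force: [2.5, -3.1, -3.2]
gripper_width: 0.267
gripper_force: 30.0
```

Call:
{"name": "move_arm", "arguments": {"series": [[[0, 0, 0], [-0.004, 0, 0], 0], [[0, 0, 0], [0, 0, 0], 0]]}}

```text
time_s: 8.3
tcp_pos: [0.5079, -0.0108, -0.0107]
ee_rot: [[0.967, -0.254, 0.0], [-0.254, -0.967, -0.0], [0.0, 0.0, -1.0]]
wrist_force: [2.4, -3.8, -2.4]
gripper_width: 0.267
gripper_force: 30.0
```

Call:
{"name": "move_arm", "arguments": {"series": [[[0, 0, 0], [-0.003, 0, 0], 0], [[0, 0, 0], [0, 0, 0], 0]]}}

```text
time_s: 8.5
tcp_pos: [0.5064, -0.0104, -0.0108]
ee_rot: [[0.967, -0.254, 0.0], [-0.254, -0.967, -0.0], [0.0, 0.0, -1.0]]
wrist_force: [3.2, -4.0, -2.2]
gripper_width: 0.266
gripper_force: 30.0
```

Call:
{"name": "move_arm", "arguments": {"series": [[[0, 0, 0], [-0.003, 0, 0], 0], [[0, 0, 0], [0, 0, 0], 0]]}}

```text
time_s: 8.7
tcp_pos: [0.505, -0.01, -0.0108]
ee_rot: [[0.967, -0.254, 0.0], [-0.254, -0.967, -0.0], [0.0, 0.0, -1.0]]
wrist_force: [3.1, -3.6, -2.6]
gripper_width: 0.266
gripper_force: 30.0
```

Call:
{"name": "move_arm", "arguments": {"series": [[[0, 0, 0], [-0.003, 0.001, 0], 0], [[0, 0, 0], [0, 0, 0], 0]]}}

```text
time_s: 8.9
tcp_pos: [0.5039, -0.0098, -0.0108]
ee_rot: [[0.967, -0.254, 0.001], [-0.254, -0.967, 0.0], [0.001, -0.001, -1.0]]
wrist_force: [4.2, -3.1, -4.6]
gripper_width: 0.27
gripper_force: 30.0
```

Call:
{"name": "move_arm", "arguments": {"series": [[[0, 0, 0], [-0.003, 0, 0], 0], [[0, 0, 0], [0, 0, 0], 0]]}}

```text
time_s: 9.1
tcp_pos: [0.5015, -0.0092, -0.0108]
ee_rot: [[0.967, -0.254, -0.0], [-0.254, -0.967, 0.0], [-0.0, -0.0, -1.0]]
wrist_force: [1.1, 0.0, -1.8]
gripper_width: 0.265
gripper_force: 30.0
```

Call:
{"name": "move_arm", "arguments": {"series": [[[0, 0, 0], [-0.003, 0, 0], 0], [[0, 0, 0], [0, 0, 0], 0]]}}

```text
time_s: 9.3
tcp_pos: [0.4991, -0.0087, -0.0108]
ee_rot: [[0.967, -0.254, -0.002], [-0.254, -0.967, 0.0], [-0.002, 0.0, -1.0]]
wrist_force: [-2.7, 3.7, 2.0]
gripper_width: 0.264
gripper_force: 30.0
```

Call:
{"name": "move_arm", "arguments": {"series": [[[0, 0, 0], [-0.003, 0, 0], 0], [[0, 0, 0], [0, 0, 0], 0]]}}

```text
time_s: 9.5
tcp_pos: [0.4977, -0.0083, -0.0108]
ee_rot: [[0.967, -0.254, -0.002], [-0.254, -0.967, 0.0], [-0.002, 0.0, -1.0]]
wrist_force: [-3.1, 3.9, 1.3]
gripper_width: 0.267
gripper_force: 30.0
```

Call:
{"name": "move_arm", "arguments": {"series": [[[0, 0, 0], [-0.002, 0, 0], 0], [[0, 0, 0], [0, 0, 0], 0]]}}

```text
time_s: 9.7
tcp_pos: [0.4976, -0.0083, -0.0108]
ee_rot: [[0.967, -0.254, -0.0], [-0.254, -0.967, 0.0], [-0.0, -0.0, -1.0]]
wrist_force: [-1.5, 4.2, 1.1]
gripper_width: 0.266
gripper_force: 30.0
```

```bash
python3 -c "
from h import *
s=r.sense();F=np.array(s['wrist_force']);print(F@[.967,-.254,0],loc(P,s['tcp_pos']))"
```

```text
-2.4856511692272245 [-0.14239915 -0.08722368 -0.0107648 ]
```

Call:
{"name": "move_arm", "arguments": {"series": [[[0, 0, 0], [-0.002, 0, 0], 0], [[0, 0, 0], [0, 0, 0], 0]]}}

```text
time_s: 9.9
tcp_pos: [0.4975, -0.0082, -0.0107]
ee_rot: [[0.967, -0.254, 0.001], [-0.254, -0.967, 0.0], [0.001, -0.0, -1.0]]
wrist_force: [1.0, 2.0, -2.5]
gripper_width: 0.27
gripper_force: 30.0
```

```bash
python3 -c "
from h import *
s=r.sense();F=np.array(s['wrist_force']);print(F@[.967,-.254,0],loc(P,s['tcp_pos']))
d=cap('wrist')
h=cv2.cvtColor(d['img'],cv2.COLOR_RGB2HSV)
cv2.imwrite('pics/s6.png',cv2.resize(d['img'][:270,180:440,::-1],(580,600),interpolation=2))
"
```

```text
0.4270976554205181 [-0.14250442 -0.08717213 -0.01072926]
```

View pics/s6.png

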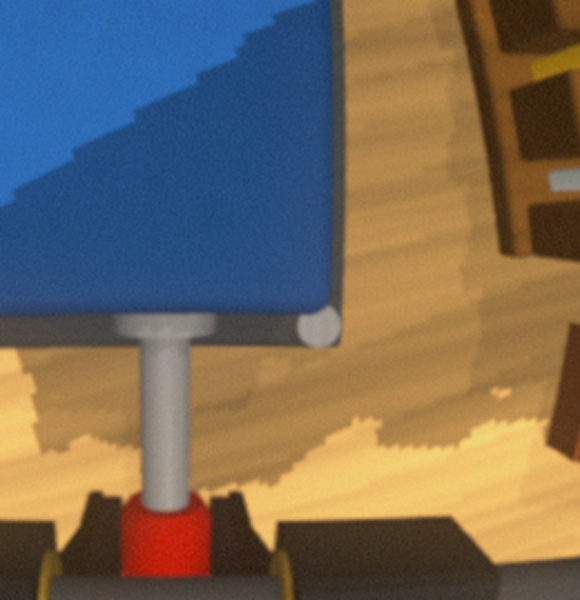

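Force fell to a pull, then back to about zero at a fixed position, so the rod is seated. Releasing and rising.

Call:
{"name": "move_arm", "arguments": {"series": [[[0, 0, 0], [0, 0, 0], 1], [[0, 0, 0], [0, 0, 0], 1], [[0, 0, 0], [0, 0, 0], 1], [[0, 0, 0], [0, 0, 0], 1], [[0, 0, 0], [0, 0, 0], 1], [[0, 0, 0], [0, 0, 0], 1], [[0, 0, 0], [0, 0, 0], 1]]}}

```text
time_s: 10.65
tcp_pos: [0.4969, -0.0083, -0.0107]
ee_rot: [[0.967, -0.254, -0.0], [-0.254, -0.967, -0.0], [-0.0, 0.0, -1.0]]
wrist_force: [0.2, 0.0, -0.2]
gripper_width: 0.818
gripper_force: 0.0
```

Call:
{"name": "move_arm", "arguments": {"series": [[[0, 0, 0], [0, 0, -0.04], 1], [[0, 0, 0], [0, 0, -0.08], 0.4], [[0, 0, 0], [0, 0, -0.1], 0.4], [[0, 0, 0], [0, 0, -0.1], 0.4], [[0.0, 0, 0.82], [0, 0, 0], 0.4], [[0, 0, 0.82], [0, 0, 0], 0.4], [[0, 0, 0], [0, 0, 0], 0.4]]}}

```text
time_s: 11.35
tcp_pos: [0.4967, -0.0083, 0.1496]
ee_rot: [[0.913, -0.409, 0.001], [-0.409, -0.913, 0.0], [0.0, -0.001, -1.0]]
wrist_force: [0.2, 0.6, -0.5]
gripper_width: 0.542
gripper_force: 0.0
```

```bash
python3 - <<'E'
from h import *
for c in('side','wrist'):
    d=cap(c)
    q=r.pinpoint('rod_knob',c)[:1]
    if q:
        w=(watz if c=='wrist' else atz)(d,q[0]['centre'],.034);print(c,q,loc(P,w))
    q=r.pinpoint('lever_grip',c)[:1]
    if q:
        w=(watz if c=='wrist' else atz)(d,q[0]['centre'],.115);print('grip',c,q[0]['score'],w,loc(P,w))
    h=cv2.cvtColor(d['img'],cv2.COLOR_RGB2HSV)
    m=cv2.inRange(h,(22,150,110),(34,255,255));n,l,st,ce=cv2.connectedComponentsWithStats(m)
    print(c,[(st[i].tolist(),ce[i].round(1).tolist()) for i in range(1,n) if st[i][4]>6][:8])
    print(c,'pin pred z .059/.062',proj(d,S(P,(0,-.085,.059))),proj(d,S(P,(0,-.085,.062)))) if c=='side' else 0
A=np.array([.6727,.0979]);print(A+.12*np.array([np.cos(3.107),np.sin(3.107)]))
go([*(A+.12*np.array([np.cos(3.107),np.sin(3.107)])),.08])
E
```

```text
side [{'centre': [230.4, 229.2], 'score': 0.56}] [-0.13540172 -0.07969229  0.034     ]
grip side 0.69 [0.54358106 0.10874951 0.115     ] [-0.1276739  0.0376451  0.115    ]
side [([278, 211, 4, 3, 10], [279.3, 211.8]), ([293, 225, 37, 34, 114], [311.6, 242.3])]
side pin pred z .059/.062 [280.29031901 212.31322399] [280.3112233  211.36393367]
wrist [{'centre': [251.9, 176.1], 'score': 0.94}] [-0.14277398 -0.08519287  0.034     ]
grip wrist 0.81 [0.55096121 0.09635052 0.115     ] [-0.11738558  0.02752819  0.115     ]
wrist [([349, 5, 117, 30, 975], [403.2, 17.4]), ([419, 19, 4, 4, 8], [420.9, 20.0]), ([223, 35, 12, 11, 98], [228.4, 40.0])]
[0.55277179 0.10205029]
t 11.65 tcp [ 0.4968 -0.0083  0.1489] F [ 0.3 -0.2 -0.3] yaw -24.07 shift [ 0.0123 -0.2473  0.1376] w 0.40678810523244385 0.0
```

Call:
{"name": "move_arm", "arguments": {"series": [[[0, 0, 0], [0.003, -0.06, 0], 0.45], [[0, 0, 0], [0.003, -0.06, 0], 0.45], [[0, 0, 0], [0.003, -0.06, 0], 0.45], [[0, 0, 0], [0.003, -0.061, 0], 0.45], [[0, 0, 0], [0, 0, 0], 0.45], [[0, 0, 0], [0, 0, 0.05], 0.45], [[0, 0, 0], [0, 0, 0], 0.45]]}}

```text
time_s: 12.35
tcp_pos: [0.5488, 0.0983, 0.121]
ee_rot: [[0.913, -0.409, -0.007], [-0.409, -0.913, -0.002], [-0.006, 0.005, -1.0]]
wrist_force: [-0.8, 0.0, -0.5]
gripper_width: 0.449
gripper_force: 0.0
```

```bash
python3 - <<'E'
from h import *
d=cap('wrist')
print([ (k['centre'],k['score']) for k in r.pinpoint('lever_grip','wrist')[:2]])
for k in r.pinpoint('lever_grip','wrist')[:1]: print(watz(d,k['centre'],.115))
m=r.cut_out('lever_grip','wrist')
if m: ys,xs=np.nonzero(m[0]['pixels']);print(m[0]['score'],xs.min(),xs.max(),ys.min(),ys.max())
cv2.imwrite('pics/s7.png',d['img'][:,:,::-1])
go([.552,.099,.08])
E
```

```text
[([254.9, 207.5], 0.75)]
[0.55236874 0.09630318 0.115     ]
0.47 353 367 37 50
t 12.55 tcp [0.5521 0.099  0.1252] F [-0.4  0.3  0.9] yaw -24.11 shift [-0.0003  0.0002  0.0905] w 0.4508625837516982 0.0
```

View pics/s7.png

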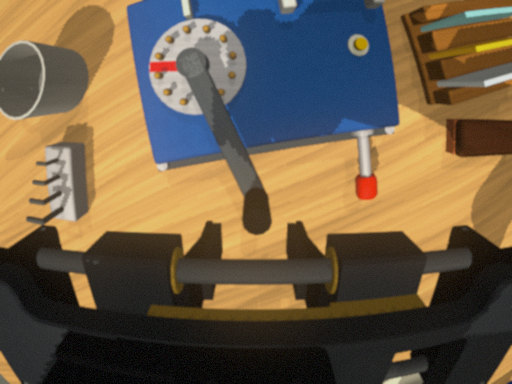

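The handle stands centred between the fingers at (257, 215), the red mark is at (162, 67) and the pointer at (186, 5). Lower around the handle and swing.

Call:
{"name": "move_arm", "arguments": {"series": [[[0, 0, 0], [0, 0, 0.03], 0.45], [[0, 0, 0], [0, 0, 0.03], 0.4], [[0, 0, 0], [0, 0, 0.03], 0.35], [[0, 0, 0], [0, 0, 0], 0.35], [[0, 0, 0], [0, 0, 0], 0.35]]}}

```text
time_s: 13.05
tcp_pos: [0.5523, 0.0992, 0.0803]
ee_rot: [[0.913, -0.408, 0.001], [-0.408, -0.913, 0.0], [0.001, -0.001, -1.0]]
wrist_force: [-0.3, 0.3, 0.5]
gripper_width: 0.357
gripper_force: 0.0
```

```bash
python3 - <<'E'
from h import *
go([.552,.099,.08])
s=r.sense();R=np.array(s['ee_rot']);A=np.array([.6727,.0979,.08]);print('rel',R.T@(np.array(s['tcp_pos'])-A))
E
```

```text
t 13.05 tcp [0.5523 0.0992 0.0803] F [-0.3  0.3  0.5] yaw -24.1 shift [-0.0003  0.0006  0.0005] w 0.35652384246017543 0.0
rel [-0.11048     0.04797829 -0.00042737]
```

Call:
{"name": "move_arm", "arguments": {"series": [[[0, 0, 0], [-0.0066, -0.02, 0], 0.35], [[0, 0, 0], [-0.006, -0.02, 0], 0.35], [[0, 0, 0], [-0.004, -0.02, 0], 0.35], [[0, 0, 0], [-0.002, -0.02, 0], 0.35], [[0, 0, 0], [-0.001, -0.02, 0], 0.35], [[0, 0, 0], [0.001, -0.02, 0], 0.35], [[0, 0, 0], [0.003, -0.02, 0], 0.35], [[0, 0, 0], [0.005, -0.02, 0], 0.35], [[0, 0, 0], [0.007, -0.02, 0], 0.35], [[0, 0, 0], [0.009, -0.02, 0], 0.35], [[0, 0, 0], [0.004, -0.016, 0], 0.35], [[0, 0, 0], [0, 0, 0], 0.35]]}}

```text
time_s: 14.25
tcp_pos: [0.5975, 0.1919, 0.0788]
ee_rot: [[0.913, -0.409, -0.009], [-0.409, -0.913, -0.009], [-0.005, 0.011, -1.0]]
wrist_force: [-6.3, -9.4, 5.3]
gripper_width: 0.349
gripper_force: 5.7
```

```bash
cat > w.py <<'E'
from h import *
def wheel(c='wrist'):
    d=cap(c);h=cv2.cvtColor(d['img'],cv2.COLOR_RGB2HSV)
    m=cv2.inRange(h,(0,140,70),(8,255,255))|cv2.inRange(h,(172,140,70),(180,255,255))
    n,l,st,ce=cv2.connectedComponentsWithStats(m)
    for i in range(1,n):
        if st[i][4]<8: continue
        q=loc(P,(watz if c=='wrist' else atz)(d,ce[i],.07));e=q[:2]-[0,.06]
        if np.linalg.norm(e)<.06: print(c,'mark r',np.linalg.norm(e).round(3),'angle',-np.arctan2(e[1],e[0]).round(3),st[i][4])
        k=loc(P,(watz if c=='wrist' else atz)(d,ce[i],.034))
        if abs(k[1]+.085)<.02 and k[0]<-.1: print(c,'knob',k.round(4))
    for k in r.pinpoint('lever_grip',c)[:1]:
        q=loc(P,(watz if c=='wrist' else atz)(d,k['centre'],.115))-[0,.06,0];print('lever',3.428-np.arctan2(q[1],q[0])%(2*np.pi))
s=r.sense();R=np.array(s['ee_rot']);print(s['time_s'],'rel',(R.T@(np.array(s['tcp_pos'])-[.6727,.0979,.08])).round(4),'Ftool',(R.T@s['wrist_force']).round(1),s['gripper_force'])
for c in('wrist','top','side'): wheel(c)
E
python3 w.py
```

```text
14.25 rel [-0.1071 -0.0551  0.001 ] Ftool [-1.9 11.2 -5.1] 5.7492611557245255
wrist mark r 0.024 angle -0.566 456
wrist knob [-0.1445 -0.0883  0.034 ]
lever 0.8746411093117432
top mark r 0.027 angle -0.556 32
top knob [-0.1411 -0.0859  0.034 ]
side mark r 0.021 angle -0.46 8
side knob [-0.1437 -0.0859  0.034 ]
lever 0.8717654690995498
```

Call:
{"name": "move_arm", "arguments": {"series": [[[0, 0, 0], [-0.004, 0.0204, 0], 0.35], [[0, 0, 0], [-0.008, 0.0204, 0], 0.35], [[0, 0, 0], [-0.006, 0.0204, 0], 0.35], [[0, 0, 0], [-0.004, 0.0204, 0], 0.35], [[0, 0, 0], [-0.003, 0.0204, 0], 0.35], [[0, 0, 0], [-0.001, 0.0204, 0], 0.35], [[0, 0, 0], [0.001, 0.0204, 0], 0.35], [[0, 0, 0], [0.003, 0.0204, 0], 0.35], [[0, 0, 0], [0.004, 0.0204, 0], 0.35], [[0, 0, 0], [0.006, 0.0204, 0], 0.35], [[0, 0, 0], [0.008, 0.0204, 0], 0.35], [[0, 0, 0], [0.004, 0.0204, 0], 0.35]]}}

```text
time_s: 15.75
tcp_pos: [0.5517, 0.086, 0.0793]
ee_rot: [[0.912, -0.41, 0.005], [-0.41, -0.912, 0.006], [0.002, -0.007, -1.0]]
wrist_force: [-4.4, 34.9, -2.7]
gripper_width: 0.352
gripper_force: 15.2
```

```bash
python3 w.py
```

```text
15.75 rel [-1.055e-01  6.040e-02  1.000e-04] Ftool [-18.3 -30.    2.8] 15.216675326228142
wrist mark r 0.028 angle -0.528 285
wrist knob [-0.1443 -0.0874  0.034 ]
lever -0.010833967882486917
top mark r 0.028 angle -0.556 30
top knob [-0.1411 -0.0857  0.034 ]
side mark r 0.021 angle -0.505 13
side knob [-0.1437 -0.0859  0.034 ]
lever 0.07785134560239992
```

Call:
{"name": "move_arm", "arguments": {"series": [[[0, 0, 0], [-0.004, -0.0204, 0], 0.35], [[0, 0, 0], [-0.008, -0.0204, 0], 0.35], [[0, 0, 0], [-0.006, -0.0204, 0], 0.35], [[0, 0, 0], [-0.004, -0.0204, 0], 0.35], [[0, 0, 0], [-0.003, -0.0204, 0], 0.35], [[0, 0, 0], [-0.001, -0.0204, 0], 0.35], [[0, 0, 0], [0.001, -0.0204, 0], 0.35], [[0, 0, 0], [0.003, -0.0204, 0], 0.35], [[0, 0, 0], [0.004, -0.0204, 0], 0.35], [[0, 0, 0], [0.006, -0.0204, 0], 0.35], [[0, 0, 0], [0.008, -0.0204, 0], 0.35], [[0, 0, 0], [0.003, -0.02, 0], 0.35]]}}

```text
time_s: 17.25
tcp_pos: [0.5977, 0.1921, 0.0789]
ee_rot: [[0.913, -0.408, -0.008], [-0.408, -0.913, -0.009], [-0.003, 0.011, -1.0]]
wrist_force: [-5.9, -23.7, 7.3]
gripper_width: 0.349
gripper_force: 12.2
```

```bash
python3 w.py
```

```text
17.25 rel [-0.1069 -0.0554  0.0008] Ftool [ 4.3 24.1 -7. ] 12.18859844841063
wrist mark r 0.025 angle -0.013 412
wrist knob [-0.1444 -0.0884  0.034 ]
lever 0.8752274419539923
top mark r 0.028 angle -0.02 35
top knob [-0.1411 -0.086   0.034 ]
lever -0.9227141681835143
side mark r 0.018 angle 0.282 9
side knob [-0.1437 -0.0859  0.034 ]
lever 0.9455281295975566
```

Mark at the pointer. Back off by the slack, open a bit, and rise clear.

Call:
{"name": "move_arm", "arguments": {"series": [[[0, 0, 0], [0, 0.014, 0], 0.35], [[0, 0, 0], [0, 0.003, 0], 0.45], [[0, 0, 0], [0, 0, 0], 0.5], [[0, 0, 0], [0, 0, -0.03], 0.5], [[0, 0, 0], [0, 0, -0.08], 0.5], [[0, 0, 0], [0, 0, -0.1], 0.5], [[0, 0, 0], [0, 0, -0.06], 0.5], [[0, 0, 0], [0, 0, 0], 0.5], [[0, 0, 0], [0, 0, 0], 0.5]]}}

```text
time_s: 18.45
tcp_pos: [0.5963, 0.1891, 0.215]
ee_rot: [[0.913, -0.408, 0.002], [-0.408, -0.913, 0.002], [0.001, -0.003, -1.0]]
wrist_force: [-0.3, -0.7, -0.6]
gripper_width: 0.5
gripper_force: 0.0
```

```bash
python3 w.py; python3 -c "
from h import *
go([.6,.19,.08]);b=cap('side')
h=cv2.cvtColor(b['img'],cv2.COLOR_RGB2HSV)
m=cv2.inRange(h,(22,150,110),(34,255,255));n,l,st,ce=cv2.connectedComponentsWithStats(m);print(st[1:3],ce[1:3])"
```

```text
18.45 rel [-0.1068 -0.0525 -0.135 ] Ftool [-0.   0.8  0.6] 0.0
wrist mark r 0.025 angle -0.004 157
wrist knob [-0.1437 -0.0876  0.034 ]
lever 0.8795972233600153
top mark r 0.027 angle -0.023 36
top knob [-0.141  -0.0858  0.034 ]
lever -1.1082787338792484
side mark r 0.018 angle 0.282 9
side knob [-0.144  -0.0862  0.034 ]
lever 0.9078963756695746
t 18.75 tcp [0.5956 0.1881 0.2129] F [0.  0.  0.5] yaw -24.11 shift [ 0.0068 -0.0076  0.2657] w 0.5024587853581809 0.0
[[293 225  37  34 109]] [[311.02752294 241.68807339]]
```

```bash
python3 -c "
from station import r
print(r.finish_job())"
```

```text
the job is handed in; nothing more can be done
None
```

I handed the job in after about 19 s of robot time, with the red mark within about 0.03 rad of the pointer, the rod about 21 mm out and the gripper clear. I judged the middle click by feel (force fell to about zero at a fixed position), since no camera view could confirm the pin's drop; the hand-in returned no verdict.

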